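# Scan in a battery with the bench scanner's trigger

### The arm

A 6-joint arm with a two-finger parallel gripper is mounted at the origin on the work surface. World frame = base frame: x ahead of the robot, y to its left, z up, the work surface at z = 0. Lengths are in m, angles in degrees, forces in N, time in s.
With the tool pointing down it reaches from about 0.25 to 0.725 m from the base axis. Payload 9.7 kg.
Tool frame: the origin (TCP) lies midway between the tips of the shut fingers; the grasp point (between the pads) lies 19 mm behind it (bot.hold_point_z is the distance from the TCP to the grasp point, in m); z points along the fingers, y is the line along which they close (so a half turn about z gives the same grasp; the last joint's range is limited). The gripper opens to 85 mm and grips with 20 to 120 N. Pads are 22 mm wide; open, the fingers measure 114 mm over their backs; the gripper's body (76 mm by 85 mm) begins 54 mm behind the grasp point. The pads swing forward as they close: fully open they stand 13 mm farther back than shut.
Start: joints at [76.834, 4.979, 10.078, 95.1, 0, 90], TCP at [0.125, 0.536, 0.231] pointing down, gripper open.
Joint ranges: [-179.16, 179.16], [-48.56, 103.87], [-65.8, 70.77], [-126.05, 130.52], [-82.76, 87.17], [-180, 180]. Speed limits (degrees/s): [127.2, 127.2, 147.25, 180, 180, 180].

### API

Orientations are given as [roll, pitch, yaw] about the fixed x, y, z axes, in that order (R = Rz(yaw) Ry(pitch) Rx(roll)).
In Python, from workcell import bot gives the robot as it stands.
- The arm moves only by the tool play_rows, never from a script. Its argument "steps" is a list that holds one entry, the list of rows, each a list of 4 numbers: the shift along the tool's x, y, z in m, then the turn about the tool's z in rad. In form: [[[tx, ty, tz, yaw], ...]]. A call has exactly 5 rows; each row shifts and turns the commanded pose from where the row before left it, along the tool's axes as they then stand; what a row does not reach is not made up. A row lasts 1/12 s, in which the tool goes at most 41.7 mm and 7.16 degrees, less where a joint would pass 70% of its speed; a pose out of reach is approached as far as the arm can. A call is refused whole if a number of a shift passes 0.0417 or a number of a turn 0.125, either way. A call with a gripper value outside its range is refused whole. "gripper" is the finger opening in m, from 0 to 0.0854, set as the call begins (left out, the last holds). The fingers move at their own pace and stop on an object; "squeeze" is the grip in N (left out, the last holds). Time passes only in rows, so rows that do not move let the fingers close, or fill a call up. It gives the time, the measured TCP pose, the force, the opening and the grip force at its end, in the units of the state.
- bot.get_obs(): the state, without advancing time (a new reading comes with each control period).
- bot.camera(name): name is "scene" or "top" or "wrist"; returns a dict with "img" (420x560x3 uint8, blue, green, red), "vfov" (degrees; the focal length in pixels is half the picture's height over the tangent of half this angle, whatever the lens; pixels are square), "cx", "cy" (the principal point, pixels), "xyz" and "attitude" of the camera in the world. Camera axes: x right, y down, z forward; pixel columns grow to the right and rows downward; lengths in m; the calibration is good to about 2 mm. A picture is of the moment at which its call begins. There is no depth.
- bot.job_done(): hands the job in; it is judged then, once.
The state is a dict: "time": time; "q": joint angles; "qd": joint speeds; "joint_efforts": joint torques, N m; "ee_pos": TCP position; "tcp_rot": TCP orientation; "wrist_force": force on the tool from outside, world axes, zero at the start; "torque": the same for the moment, N m; "opening": finger opening in m; "grasp_force": force on a finger pad.
Only numpy, scipy, OpenCV 4.12 (cv2) and the standard library are available. Lean on these libraries where they do the work, as an engineer would, in place of code of your own. Each camera call takes 0.05 s, during which the arm holds its last target. There are 200 camera calls.

### The job

Scan in the battery that stands in front of the slate-blue hand scanner: squeeze the scanner's yellow trigger all the way back towards its grip, keep it squeezed for about one second, then let go of it so that it springs fully out again. Do not pull the trigger of the orange glue gun.

Things in the scene. Friction and masses are not known exactly. Their poses are not given: they have to be found in the camera images.
- scanner_grip (a point): Squeeze point of the slate-blue hand scanner (square head, red window), fixed lying on its side: pinch from above. 80 mm over the table, mid-height of grip and trigger. Level x: from grip through trigger, the way it looks; level y: along the grip to the barrel. From here (mm): rigid grip x -24 to 0, y -50 to 56, z -15 to 15; barrel and head fill y above 42, to z 30; white base plate's top z -68.
- scanner_trigger (a joint): Yellow trigger, rad: 0 out, 0.30 at its stop by the grip; sprung out, 3 N (out) to 8 N at the point. Upright blade z -9 to 9 mm, 8 thick, on a vertical hinge at x 14, y 46, tip at y -21 (mm from scanner_grip). At y 0 its front face is at x 25 out (28 at the tip), 11 squeezed: a finger before it must be drawn 14 mm towards -x; the grip never gives. 30 mm are free before it and behind the grip.
- glue_gun_grip (a point): The same point of a bystander: an orange glue gun with a brass nozzle, a white stick at its back and a black trigger, fixed in a like cradle, with the same grip, trigger and axes. Its barrel rises 24 mm above the point.
- glue_gun_trigger (a joint): The glue gun's black trigger, rad: 0 out, 0.30 fully squeezed. Not to be pulled.

How it is judged:
By the outcome, as a careful person would: the job done as asked, in the order asked, and still so for the second after the job is handed in, with the robot touching nothing.
It also fails if it takes over 32 s, if anything falls off the work surface, if the arm or the gripper's body presses on something with over 40 N, if the wrist force passes 120 N, or if a joint passes its speed limit or range.

## Working session

There is one attempt and no reset: what is moved stays moved. The work goes in short steps, Python scripts to look and compute and a tool call to move; the robot and the scene stay as the last step left them, time stands still between calls to the robot, and variables do not carry over. Pictures are saved under pics/ and viewed, at most 10 in all, crops included, and the job is handed in when it is done.

Besides the shell and the picture viewer there is one more tool, called by a JSON object that holds its "api" and its "payload", one argument or row to a line. play_rows: Moves the arm, as the interface text tells. Its arguments: {"type":"object","properties":{"steps":{"type":"array","items":{"type":"array","items":{"type":"array","items":{"type":"number"}}}},"gripper":{"type":"number"},"squeeze":{"type":"number"}},"required":["steps"]}

```bash
mkdir -p pics
python3 - <<'E'
from workcell import bot
import cv2,numpy as np
for n in("scene","top"):
    c=bot.camera(n); cv2.imwrite(f"pics/{n}0.png",c["img"]); print(n,{k:v for k,v in c.items() if k!="img"})
o=bot.get_obs();print(o)
E
```

```text
scene {'vfov': 44.05287014405643, 'cx': 278.6501283367499, 'cy': 211.59059590551936, 'xyz': array([1.24682236, 0.19095765, 0.98868529]), 'attitude': array([-140.31567348,   -0.83309687,  103.41729133])}
top {'vfov': 46.16552994235362, 'cx': 278.8247790632476, 'cy': 215.1159598473311, 'xyz': array([0.413705  , 0.01727798, 1.11685439]), 'attitude': array([-172.28802253,   -0.20518291,  -91.09693286])}
{'time': 0.1, 'q': array([7.68347204e+01, 5.00862066e+00, 1.00400872e+01, 9.50994748e+01,
       4.69293998e-04, 9.00019910e+01]), 'qd': array([-0.07743383, -0.04275564,  0.11557823,  0.06679488, -0.14024094,
       -0.02376793]), 'joint_efforts': array([ 4.04357716e-04, -5.21564269e+01,  4.65652227e+01,  1.60952465e-02,
        1.07509061e-05,  4.66491187e-06]), 'ee_pos': array([0.12522118, 0.53535249, 0.23065731]), 'tcp_rot': array([-1.79931992e+02, -4.66930400e-04,  1.66832729e+02]), 'wrist_force': array([-0.7297303 ,  0.07428346, -0.52884873]), 'torque': array([-0.02172734, -0.02001455,  0.01775209]), 'grasp_force': 0.0, 'opening': 0.08527927568843925}
```

View pics/scene0.png

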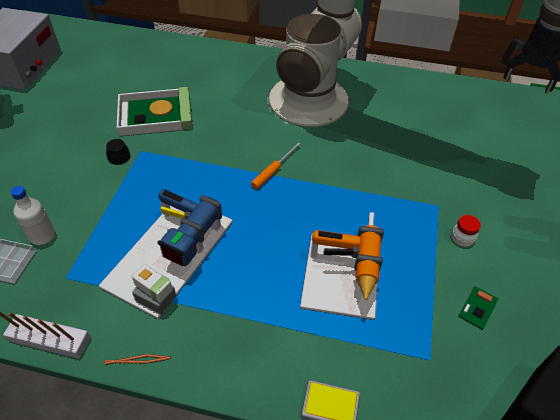

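View pics/top0.png

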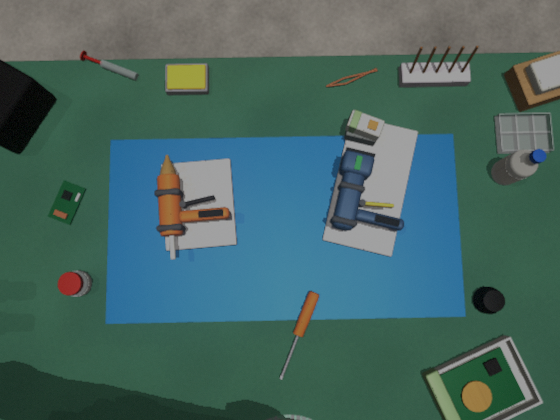

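The scene picture shows the scanner at about (190,225) and the glue gun at (350,260). In the top picture the scanner's grip runs from (362,214) to (402,224), with the yellow trigger at about (380,205).

Run:
```python
import cv2
i=cv2.imread("pics/top0.png")[130:260,310:430]
cv2.imwrite("pics/crop1.png",cv2.convertScaleAbs(cv2.resize(i,None,fx=4.6,fy=4.6,interpolation=cv2.INTER_CUBIC),alpha=1.6,beta=20))
```

```text
(no output)
```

View pics/crop1.png

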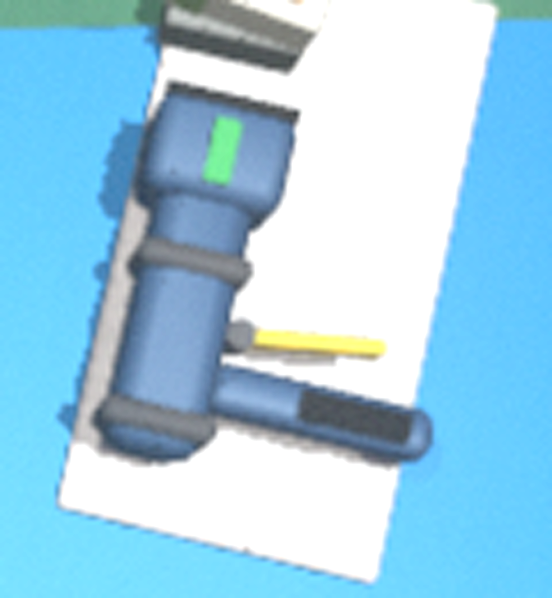

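The crop shows these points: trigger tip (385,348), hinge (240,335), grip end (432,436), grip edges at the black pad, and plate corners (60,505), (375,580) and (495,10).

```bash
cat > h.py <<'E'
import numpy as np
from scipy.spatial.transform import Rotation as R
def ray(c,u,v,z):
    f=210/np.tan(np.radians(c["vfov"]/2))
    d=R.from_euler("xyz",c["attitude"],degrees=True).as_matrix()@[(u-c["cx"])/f,(v-c["cy"])/f,1]
    return c["xyz"]+d*(z-c["xyz"][2])/d[2]
def proj(c,p):
    f=210/np.tan(np.radians(c["vfov"]/2))
    q=R.from_euler("xyz",c["attitude"],degrees=True).as_matrix().T@(p-c["xyz"])
    return np.array([q[0]/q[2]*f+c["cx"],q[1]/q[2]*f+c["cy"]])
E
python3 - <<'E'
from h import *
from workcell import bot
from scipy.optimize import least_squares
c=bot.camera("top")
px=lambda a,b:(a/4.6+310,b/4.6+130)
# scanner frame mm -> crop px
L=[((24,-21,9),(385,348)),((14,46,9),(240,335)),((-12,-50,3),(432,436)),((0,-30,8),(412,400)),((-24,-30,5),(395,460)),((0,30,8),(228,366))]
def P(s,l):
    a=s[2];x,y,z=np.array(l)/1000
    return np.array([s[0]+x*np.cos(a)-y*np.sin(a),s[1]+x*np.sin(a)+y*np.cos(a),.08+z])
r=least_squares(lambda s:np.concatenate([proj(c,P(s,l))-px(*p) for l,p in L]),[.4,-.2,0],loss="soft_l1")
print(r.x[:2],np.degrees(r.x[2]),r.fun.reshape(-1,2).round(1))
A,B,D=[ray(c,*px(*p),.012)[:2] for p in((60,505),(375,580),(495,10))]
print("plate",A,B,D,np.degrees(np.arctan2(*(D-B)[::-1])),np.linalg.norm(B-A),np.linalg.norm(D-B))
for l,p in L:print(l,ray(c,*px(*p),.08+l[2]/1000).round(4))
o=bot.get_obs();print(R.from_euler("xyz",o["tcp_rot"],degrees=True).as_matrix().round(3))
E
```

```text
[ 0.5510438  -0.20749702] -13.514447664686443 [[ 0.7 -0.5]
 [ 0.2  0.1]
 [ 0.1  0.2]
 [-3.2  0.2]
 [-1.9 -1.7]
 [ 8.9  1.5]]
plate [ 0.50541386 -0.0878665 ] [ 0.46594262 -0.24009464] [ 0.75118838 -0.3148897 ] -14.692904238547332 0.15726214773052144 0.29488886819285093
(24, -21, 9) [ 0.5684 -0.2321  0.089 ]
(14, 46, 9) [ 0.5757 -0.1657  0.089 ]
(-12, -50, 3) [ 0.5281 -0.2531  0.083 ]
(0, -30, 8) [ 0.5443 -0.2435  0.088 ]
(-24, -30, 5) [ 0.5171 -0.235   0.085 ]
(0, 30, 8) [ 0.5616 -0.1598  0.088 ]
[[-0.974  0.228 -0.   ]
 [ 0.228  0.974 -0.001]
 [ 0.    -0.001 -1.   ]]
```

{"api": "play_rows", "payload": {
  "steps": [
    [[-0.0195,-0.0209,0,0],[-0.0195,-0.0209,0,0],[-0.0195,-0.0209,0,0],[-0.0195,-0.0209,0,0],[-0.0195,-0.0209,0,0]]
  ]
}}

```text
time: 0.57
ee_pos: [0.1967, 0.4103, 0.231]
tcp_rot: [-180.0, -0.0, 166.9]
wrist_force: [0.2, 0.8, 0.1]
opening: 0.0855
grasp_force: 0.0
```

{"api": "play_rows", "payload": {
  "steps": [
    [[-0.0195,-0.0209,0,0],[-0.0195,-0.0209,0,0],[-0.0195,-0.0209,0,0],[-0.0195,-0.0209,0,0],[-0.0195,-0.0209,0,0]]
  ]
}}

```text
time: 0.98
ee_pos: [0.2679, 0.2863, 0.2312]
tcp_rot: [180.0, 0.0, 166.9]
wrist_force: [0.6, -0.5, -0.4]
opening: 0.0851
grasp_force: 0.0
```

{"api": "play_rows", "payload": {
  "steps": [
    [[-0.0195,-0.0209,0,0],[-0.0195,-0.0209,0,0],[-0.0195,-0.0209,0,0],[-0.0195,-0.0209,0,0],[-0.0195,-0.0209,0,0]]
  ]
}}

```text
time: 1.4
ee_pos: [0.339, 0.1623, 0.2312]
tcp_rot: [180.0, 0.0, 166.8]
wrist_force: [-0.6, 0.4, -0.3]
opening: 0.0854
grasp_force: 0.0
```

{"api": "play_rows", "payload": {
  "steps": [
    [[-0.0195,-0.0209,0,0],[-0.0195,-0.0209,0,0],[-0.0195,-0.0209,0,0],[-0.0195,-0.0209,0,0],[-0.0195,-0.0209,0,0]]
  ]
}}

```text
time: 1.82
ee_pos: [0.4102, 0.0382, 0.2312]
tcp_rot: [180.0, 0.0, 166.8]
wrist_force: [1.2, 0.1, 0.0]
opening: 0.0855
grasp_force: 0.0
```

{"api": "play_rows", "payload": {
  "steps": [
    [[-0.0195,-0.0209,0,0],[-0.0195,-0.0209,0,0],[-0.0195,-0.0209,0,0],[-0.0195,-0.0209,0,0],[-0.0195,-0.0209,0,0]]
  ]
}}

```text
time: 2.23
ee_pos: [0.4813, -0.0857, 0.231]
tcp_rot: [180.0, -0.0, 166.8]
wrist_force: [0.8, 1.2, 0.6]
opening: 0.0856
grasp_force: 0.0
```

{"api": "play_rows", "payload": {
  "steps": [
    [[-0.0195,-0.0209,0,0],[-0.0195,-0.0209,0,0],[-0.0195,-0.0209,0,0],[-0.0195,-0.0209,0,0],[-0.0195,-0.0209,0,0]]
  ]
}}

```text
time: 2.65
ee_pos: [0.5525, -0.2096, 0.2309]
tcp_rot: [180.0, -0.0, 166.8]
wrist_force: [0.3, -0.4, 1.2]
opening: 0.0853
grasp_force: 0.0
```

{"api": "play_rows", "payload": {
  "steps": [
    [[0,0,0,0.106],[0,0,0,0.106],[0,0,0,0.106],[0,0,0,0.106],[0,0,0,0.106]]
  ]
}}

```text
time: 3.07
ee_pos: [0.552, -0.2083, 0.2308]
tcp_rot: [-180.0, -0.0, 136.2]
wrist_force: [0.2, -0.8, 0.9]
opening: 0.0856
grasp_force: 0.0
```

{"api": "play_rows", "payload": {
  "steps": [
    [[0,0,0,0.106],[0,0,0,0.106],[0,0,0,0.106],[0,0,0,0.106],[0,0,0,0.106]]
  ]
}}

```text
time: 3.48
ee_pos: [0.552, -0.2082, 0.231]
tcp_rot: [-180.0, -0.0, 105.8]
wrist_force: [-0.7, 0.7, 0.8]
opening: 0.0858
grasp_force: 0.0
```

{"api": "play_rows", "payload": {
  "steps": [
    [[0,0,0,0.106],[0,0,0,0.106],[0,0,0,0.106],[0,0,0,0.106],[0,0,0,0.106]]
  ],
  "gripper": 0.072
}}

```text
time: 3.9
ee_pos: [0.552, -0.2082, 0.2309]
tcp_rot: [-180.0, -0.0, 75.4]
wrist_force: [-0.7, 0.7, -1.0]
opening: 0.0718
grasp_force: 0.0
```

Run:
```python
from h import *
from workcell import bot
import cv2
c=bot.camera("wrist");o=bot.get_obs()
print(o["time"],o["q"].round(1),o["ee_pos"],o["tcp_rot"],o["opening"],c["xyz"],c["attitude"])
print(R.from_euler("xyz",o["tcp_rot"],degrees=True).as_matrix().round(3))
s=np.array([.551,-.2075]);a=np.radians(-14.3)
def P(x,y,z):return np.array([s[0]+x*np.cos(a)-y*np.sin(a),s[1]+x*np.sin(a)+y*np.cos(a),.08+z])
im=c["img"].copy()
cv2.imwrite("pics/w_raw.png",im)
for l in((24,-21,9),(14,46,9),(-12,-50,0),(0,-50,0),(-24,-50,0),(0,0,15),(28,-21,9),(25,0,9)):
    u=proj(c,P(*np.array(l)/1000));print(l,u.round(0));cv2.drawMarker(im,tuple(int(v) for v in u),(255,0,255),0,8)
cv2.imwrite("pics/w1.png",im)
```

```text
3.95 [-20.7  10.6  16.3  95.7  -0.   84.3] [ 0.55197594 -0.20821276  0.23091623] [-1.79961503e+02 -2.26808617e-03  7.50042775e+01] 0.07203778952143575 [ 0.57152424 -0.1320188   0.37278568] [ 1.62091399e+02  1.35884642e-02 -1.45349964e+01]
[[ 0.259  0.966 -0.001]
 [ 0.966 -0.259  0.   ]
 [ 0.    -0.001 -1.   ]]
(24, -21, 9) [301. 210.]
(14, 46, 9) [291. 140.]
(-12, -50, 0) [265. 234.]
(0, -50, 0) [276. 234.]
(-24, -50, 0) [253. 234.]
(0, 0, 15) [276. 191.]
(28, -21, 9) [305. 210.]
(25, 0, 9) [302. 189.]
```

View pics/w1.png

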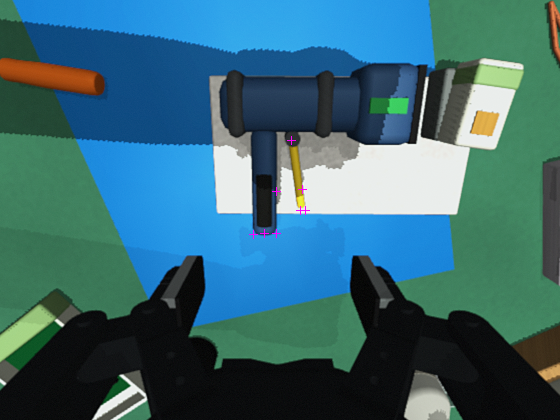

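The wrist picture shows the predicted points falling on the grip (252–276, 234) and the trigger tip (301,209), so the pose holds. I'm descending now.

{"api": "play_rows", "payload": {
  "steps": [
    [[0,0,0.02,0],[0,0,0.02,0],[0,0,0.02,0],[0,0,0.02,0],[0,0,0.02,0]]
  ]
}}

```text
time: 4.37
ee_pos: [0.5519, -0.2081, 0.1301]
tcp_rot: [-180.0, -0.0, 75.9]
wrist_force: [-1.3, -0.2, -0.2]
opening: 0.0721
grasp_force: 0.0
```

Run:
```python
from workcell import bot
import cv2
c=bot.camera("wrist");cv2.imwrite("pics/w2.png",c["img"]);o=bot.get_obs();print(o["time"],o["ee_pos"],o["tcp_rot"],o["wrist_force"])
```

```text
4.4167 [ 0.55052593 -0.20763628  0.12569619] [-1.79672425e+02 -3.73002826e-02  7.58848188e+01] [ 1.14213809 -0.74130117 -3.34516825]
```

View pics/w2.png

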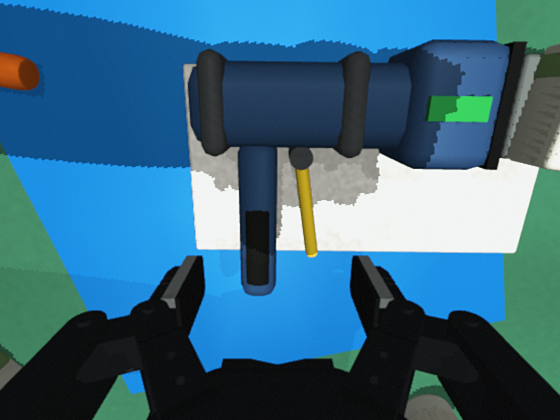

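The picture shows the grip (240–276) and the trigger (297–316) centred between the fingers (203–352). I'm continuing down.

{"api": "play_rows", "payload": {
  "steps": [
    [[0,0,0.015,0],[0,0,0.015,0],[0,0,0.015,0],[0,0,0.013,0],[0,0,0.013,0]]
  ]
}}

```text
time: 4.83
ee_pos: [0.5521, -0.2082, 0.0598]
tcp_rot: [180.0, 0.0, 75.8]
wrist_force: [-0.8, 0.8, -0.6]
opening: 0.0723
grasp_force: 0.0
```

{"api": "play_rows", "payload": {
  "steps": [
    [[0,0,0,0],[0,0,0,0],[0,0,0,0],[0,0,0,0],[0,0,0,0]]
  ]
}}

```text
time: 5.25
ee_pos: [0.5526, -0.2084, 0.0613]
tcp_rot: [179.9, 0.0, 75.7]
wrist_force: [-0.1, -0.6, 0.4]
opening: 0.0717
grasp_force: 0.0
```

Run:
```python
from workcell import bot
import cv2
c=bot.camera("wrist");cv2.imwrite("pics/w3.png",c["img"]);o=bot.get_obs();print(o["time"],o["ee_pos"],o["tcp_rot"],o["wrist_force"],o["q"],o["qd"])
```

```text
5.3 [ 0.55247231 -0.20837782  0.06109504] [1.79932409e+02 8.47620112e-03 7.57392418e+01] [ 0.26660677 -0.2374712   0.36725094] [-2.06647108e+01  1.04938459e+01 -2.63435329e+00  7.68036861e+01
 -8.84373307e-04  8.35960418e+01] [ 0.09048588 -0.00130537 -0.21881474  0.05028118 -0.05021426 -0.00309773]
```

View pics/w3.png

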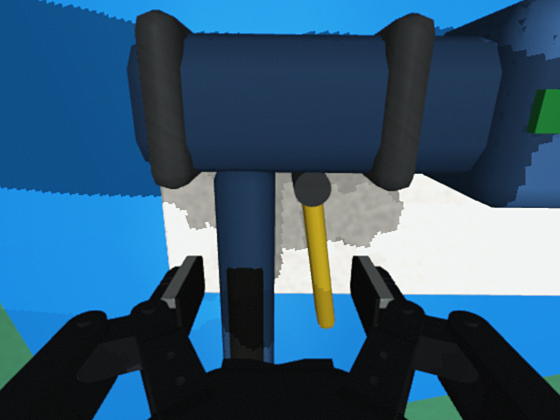

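{"api": "play_rows", "payload": {
  "steps": [
    [[0,0,0.001,0],[0,-0.001,0.001,0],[0,-0.001,0.001,0],[0,-0.001,0.001,0],[0,-0.001,0.001,0]]
  ],
  "gripper": 0.062,
  "squeeze": 30
}}

```text
time: 5.72
ee_pos: [0.548, -0.2072, 0.0551]
tcp_rot: [-180.0, -0.0, 75.7]
wrist_force: [-0.2, 0.1, 0.9]
opening: 0.0623
grasp_force: 0.0
```

{"api": "play_rows", "payload": {
  "steps": [
    [[0,-0.002,0,0],[0,-0.002,0,0],[0,-0.001,0,0],[0,0,0,0],[0,0,0,0]]
  ],
  "gripper": 0.025
}}

```text
time: 6.13
ee_pos: [0.5452, -0.2067, 0.0567]
tcp_rot: [179.7, 0.0, 75.7]
wrist_force: [8.3, -3.2, 2.8]
opening: 0.0351
grasp_force: 32.1
```

{"api": "play_rows", "payload": {
  "steps": [
    [[0,0,0,0],[0,0,0,0],[0,0,0,0],[0,0,0,0],[0,0,0,0]]
  ]
}}

```text
time: 6.55
ee_pos: [0.5452, -0.2067, 0.0567]
tcp_rot: [179.7, 0.0, 75.7]
wrist_force: [6.6, -2.6, 2.9]
opening: 0.0349
grasp_force: 32.2
```

Run:
```python
from workcell import bot
import cv2
c=bot.camera("wrist");cv2.imwrite("pics/w4.png",c["img"]);print(bot.get_obs()["opening"])
```

```text
0.03519889898695524
```

View pics/w4.png

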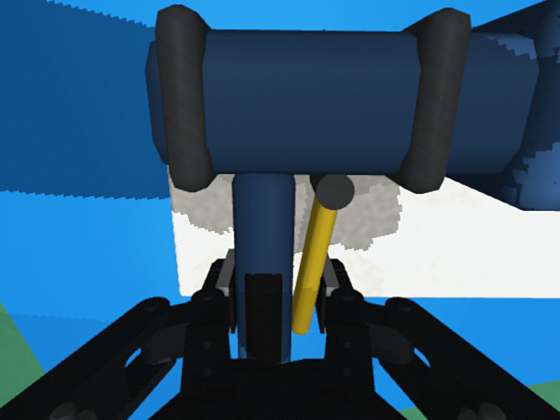

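The picture shows the trigger's tip at (301,330), back against the grip, so it is fully squeezed. I'll finish the hold and then release.

{"api": "play_rows", "payload": {
  "steps": [
    [[0,0,0,0],[0,0,0,0],[0,0,0,0],[0,0,0,0],[0,0,0,0]]
  ]
}}

```text
time: 7.02
ee_pos: [0.5451, -0.2068, 0.0568]
tcp_rot: [179.7, 0.0, 75.7]
wrist_force: [6.5, -2.9, 3.2]
opening: 0.0348
grasp_force: 32.2
```

{"api": "play_rows", "payload": {
  "steps": [
    [[0,0.001,0,0],[0,0.002,0,0],[0,0.002,0,0],[0,0.002,0,0],[0,0.002,0,0]]
  ],
  "gripper": 0.072
}}

```text
time: 7.43
ee_pos: [0.5519, -0.2082, 0.0552]
tcp_rot: [-180.0, 0.0, 75.7]
wrist_force: [0.5, -0.5, 0.5]
opening: 0.0717
grasp_force: 0.0
```

{"api": "play_rows", "payload": {
  "steps": [
    [[0,0,0,0],[0,0,0,0],[0,0,0,0],[0,0,-0.005,0],[0,0,-0.01,0]]
  ]
}}

```text
time: 7.85
ee_pos: [0.5513, -0.208, 0.0697]
tcp_rot: [-179.9, -0.0, 75.7]
wrist_force: [-1.3, -0.0, -0.0]
opening: 0.0721
grasp_force: 0.0
```

{"api": "play_rows", "payload": {
  "steps": [
    [[0,0,-0.02,0],[0,0,-0.02,0],[0,0,-0.02,0],[0,0,-0.02,0],[0,0,-0.02,0]]
  ]
}}

```text
time: 8.27
ee_pos: [0.552, -0.2082, 0.1725]
tcp_rot: [179.9, 0.0, 75.7]
wrist_force: [0.7, 0.3, -0.4]
opening: 0.0721
grasp_force: 0.0
```

{"api": "play_rows", "payload": {
  "steps": [
    [[0,0,-0.02,0],[0,0,-0.02,0],[0,0,-0.01,0],[0,0,0,0],[0,0,0,0]]
  ]
}}

```text
time: 8.68
ee_pos: [0.5523, -0.2083, 0.2205]
tcp_rot: [180.0, 0.0, 75.7]
wrist_force: [0.3, -0.5, -0.6]
opening: 0.0722
grasp_force: 0.0
```

Run:
```python
from workcell import bot
import cv2
c=bot.camera("wrist");cv2.imwrite("pics/w5.png",c["img"]);print(bot.get_obs()["time"])
```

```text
8.7333
```

View pics/w5.png

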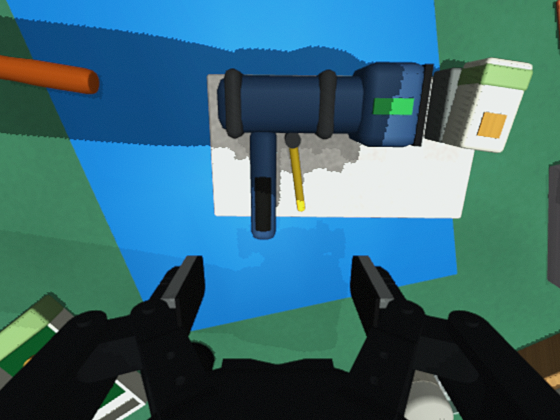

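The trigger tip is back out at (300,207), the battery is still in place and the arm is clear of everything.

```bash
python3 -c "
from workcell import bot
print(bot.job_done())"
```

```text
the job is handed in; nothing more can be done
None
```

I squeezed the scanner's yellow trigger fully back to its grip, held it for about one second and let it spring fully out again; the glue gun was not touched, and the job is handed in (no verdict was returned).

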